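# Pack the tack-up nest and lock the bayonet keeper over it

## Task

Set the rectangular tube offcut and the round pipe offcut upright, side by side, right down in the nest of the tack-up jig. Then take the keeper from its stand by its handle, push it into the jig's socket against the spring until its collar is flush on the socket, and turn it a quarter turn clockwise (seen from above) so that its arm ends up over the two offcuts. Finish while still gripping the handle and holding the keeper pressed fully home: do not let go, as the spring would lift it; leave the screwdriver, lens and jar alone.

Things in the scene. Friction and masses are not known exactly. Their poses are not given: they have to be found in the camera images.
- jig: Fixed steel jig. Origin under its 10 mm base plate, on the vertical axis of the socket tower; z up. Plate x -60..60, y -135..45 mm; nest on its -y side. Grey tower 70 x 70 mm, top 50 mm above the bench. In the cavity under the tower's 8 mm cover the keeper's foot bar can turn 90 degrees clockwise (seen from above), with a stop about 10 degrees beyond; not the other way.
- socket_mouth (a point): Centre of the socket's opening, on the tower's top face, 50 mm above the bench; axes as the jig. The opening is a slot 50 mm long (x) and 16 mm wide (y), with a 26 x 26 mm square in its middle.
- nest_floor (a point): Centre of the nest's floor, 10 mm above the bench and 88 mm from the socket axis towards jig -y; axes as the jig. The nest is an open low frame, inside 88 mm along x by 36 mm along y; its walls are 12 mm high and 5 mm thick. The tube (long side along x) and the pipe fill it side by side, in either order, with 6 mm to spare in length.
- plunger (a joint): Spring plunger in the socket, m pressed down: 0 = up, its 16 mm round brass top 7 mm below the tower's top; 0.014 = keeper fully home. Spring force about 4 N at 0 and 12 N at 0.014.
- keeper_grip (a point): Centre of the keeper's black handle, 36 (x) x 16 (y) x 36 mm high: pinch it across the 16 mm. Keeper axes: z up, x along its arm. About 0.36 kg. The arm (14 mm wide, 8 mm thick, top 18 mm below this point) runs along +x only. Fully home, this point is 105 mm above the bench; turned but let go, the spring lifts it 5 mm.
- keeper_collar (a point): On the keeper's axis, underside of its round collar (44 mm across, 12 mm thick), 55 mm below the handle's centre; axes as the keeper. Coincides with socket_mouth when fully home. Below it a 20 mm round shaft, 13 mm long, then the foot bar, 44 (x) x 10 (y) x 8 mm high, foot 21 mm below this point.
- keeper_end (a point): Middle of the cross piece (18 x 70 x 8 mm) at the end of the keeper's arm, 88 mm from its axis, 22 mm below the handle's centre; axes as the keeper. The keeper goes into the socket with its arm along jig +x; after the quarter turn the arm points along jig -y, 5 mm above the tube.
- stand: Fixed grey parking stand, 74 x 56 x 24 mm, in which the keeper hangs upright by its collar at the start, foot in the stand's 54 x 24 mm opening; lift it straight up. Origin in the centre of its underside.
- tube_mid (a point): Centre (half-way up) of the rectangular steel tube offcut, 50 (x) x 30 (y) x 64 mm high, standing upright on the bench, open at the top, about 0.23 kg. Grip it across its 30 mm, 42 mm or more above its foot, so that the fingers stay over the nest's wall.
- pipe_mid (a point): Centre (half-way up) of the round steel pipe offcut, 32 mm in diameter, 60 mm high, standing upright on the bench, about 0.18 kg. Grip it 40 mm or more above its foot.
- screwdriver: Bystander: red-handled screwdriver, 200 mm, lying on the bench. Leave it.
- lens: Bystander: amber protective lens in a black frame, 85 x 106 x 10 mm, lying flat on the bench beyond the stand. Leave it.
- jar: Bystander: white plastic jar, 60 mm in diameter, 90 mm high. Leave it.
Not all that is in view belongs to the job. Leave any purple or turquoise look-alike of the part that bears pipe_mid alone.

How it is judged:
On the way, in this order (a step that is already met when the one before it is completed fails the run):
1. both offcuts stand upright in the nest, on its floor (x of tube_mid in the frame of nest_floor between -0.024 and 0.024 m and y of tube_mid in the frame of nest_floor between -0.008 and 0.008 m and z of tube_mid in the frame of nest_floor between 0.028 and 0.036 m and angle between each of tube_mid, pipe_mid's own z axis and vertical below 0.1 rad and x of pipe_mid in the frame of nest_floor between -0.033 and 0.033 m and y of pipe_mid in the frame of nest_floor between -0.008 and 0.008 m and z of pipe_mid in the frame of nest_floor between 0.026 and 0.034 m), for 0.2 s.
2. the keeper is pushed into the socket against the spring (value of joint plunger above 0.0105 m and horizontal distance between keeper_collar and socket_mouth below 0.007 m and contact force between keeper and plunger above 1 N), for 0.05 s.
At the end, for the whole second after the job is handed in: Offcuts upright on the nest floor (4 mm, 0.1 rad); keeper upright in the socket (axis within 6 mm, 0.08 rad), collar within 3 mm of the tower top, arm over the nest within 0.22 rad of a quarter turn, at rest, still held by the fingers (over 3 N); released, the spring would lift it 5 mm (all of step 1 and horizontal distance between keeper_collar and socket_mouth below 0.006 m and z of keeper_collar in the frame of socket_mouth below 0.003 m and angle between keeper_collar's own z axis and vertical below 0.08 rad and angle between the x axis of keeper_grip and the y axis of jig, either way round below 0.22 rad and y of keeper_end in the frame of jig below -0.08 m and value of joint plunger above 0.0105 m and contact force between the fingers and keeper above 3 N and linear speed of keeper below 0.03 m/s and angular speed of keeper below 0.2 rad/s); the arm keeps its last pose, push and grip.
It fails at once if the screwdriver is moved more than 30 mm (distance of screwdriver from where it was at the start of the episode above 0.03 m).
It fails at once if the lens is moved more than 30 mm (distance of lens from where it was at the start of the episode above 0.03 m).
It fails at once if the jar is moved more than 30 mm (distance of jar from where it was at the start of the episode above 0.03 m).
It also fails if it takes over 72 s, if anything falls off the work surface, if the arm or the gripper's body presses on something with over 40 N, if the wrist force passes 120 N, or if a joint passes its speed limit or range.

## Robot

A 6-joint arm with a two-finger parallel gripper is mounted at the origin on the work surface. World frame = base frame: x ahead of the robot, y to its left, z up, the work surface at z = 0. Lengths are in m, angles in rad, forces in N, time in s.
With the tool pointing down it reaches from about 0.25 to 0.725 m from the base axis. Payload 4 kg.
Tool frame: the origin (TCP) lies midway between the tips of the shut fingers; the grasp point (between the pads) lies 19 mm behind it; z points along the fingers, y is the line along which they close (so a half turn about z gives the same grasp; the last joint's range is limited). The gripper opens to 85 mm and grips with 20 to 120 N. Pads are 22 mm wide; open, the fingers measure 114 mm over their backs; the gripper's body (76 mm by 85 mm) begins 54 mm behind the grasp point. The pads swing forward as they close: fully open they stand 13 mm farther back than shut.
Start: joints at [1.185, 0.241, 0.005, 1.335, 0, 1.571], TCP at [0.188, 0.463, 0.231] pointing down, gripper open.
Joint ranges: [-2.72, 2.72], [-1.05, 1.87], [-1.09, 1.28], [-1.99, 2.15], [-1.42, 1.44], [-3.14, 3.14]. Speed limits (rad/s): [2.79, 2.79, 3.14, 3.14, 3.14, 3.14].

## Interface

Orientations are given as a unit quaternion [x, y, z, w].
In Python, from workcell import bot gives the robot as it stands. The module is installed in compiled form; this text tells all that it offers.
- The arm moves only by the tool jog_arm, never from a script. Its argument "deltas" is a list of rows, each an object with "fingers": the opening, from 0 (shut) to 1 (fully open); "delta_pos": the shift along the tool's x, y, z normalised to -1 to 1, where 1 is 300 mm, a list of three; "yaw": the turn about the tool's z normalised to -1 to 1, where 1 is pi/4 rad. A call has 1 to 12 rows; each row is the pose to reach, as a shift and turn from the pose commanded when the call began, along the tool's axes at that moment; what a row does not reach only later rows make up. A row lasts 1/10 s, in which the tool goes at most 50 mm and 8.59 degrees, less where a joint would pass 70% of its speed; a pose out of reach is approached as far as the arm can. A call with a number of a shift or a turn outside -1 to 1 is refused whole. A call with a gripper value outside its range is refused whole. The fingers move at their own pace and stop on an object; the grip force is fixed at half the most. Time passes only in rows, so rows that repeat a pose let the fingers close. It gives the time, the measured TCP pose, the force, the opening and the grip force at its end, in the units of the state.
- bot.get_obs(): the state, without advancing time (a new reading comes with each control period).
- bot.camera(name): name is "side" or "top" or "wrist"; returns a dict with "image" (480x640x3 uint8, red, green, blue), "range_z" (480x640 float32, m along the optical axis (not along the pixel's ray), 0 where there is no reading), "fx", "fy", "cx", "cy" (pixels), "distortion" ([k1, k2, p1, p2, k3] as OpenCV has them; the pictures are not rectified), "rvec" (rotation vector, rad) and "tvec" (3), from world to camera coordinates, as OpenCV has them. Camera axes: x right, y down, z forward; pixel columns grow to the right and rows downward; lengths in m; the calibration is good to about 2 mm. A picture is of the moment at which its call begins.
- bot.job_done(): hands the job in; it is judged then, once.
The state is a dict: "clock": time; "joint_pos": joint angles; "joint_vel": joint speeds; "tau": joint torques, N m; "eef_pos": TCP position; "tool_rot": TCP orientation; "ft_force": force on the tool from outside, world axes, zero at the start; "ft_torque": the same for the moment, N m; "grip_width": finger opening in m; "grasp_force": force on a finger pad.
Only numpy, scipy, OpenCV 4.12 (cv2) and the standard library are available. Lean on these libraries where they do the work, as an engineer would, in place of code of your own. Each camera call takes 0.05 s, during which the arm holds its last target. There are 200 camera calls.

## Working session

There is one attempt and no reset: what is moved stays moved. The work goes in short steps, Python scripts to look and compute and a tool call to move; the robot and the scene stay as the last step left them, time stands still between calls to the robot, and variables do not carry over. Pictures are saved under pics/ and viewed, at most 10 in all, crops included, and the job is handed in when it is done.

Besides the shell and the picture viewer there is one more tool, called in YAML: its name, and indented under it one key for each argument. jog_arm: Moves the arm, as the interface text tells. Scaled input: -1 to 1 covers 300 mm each way for a shift and pi/4 rad each way for a turn. Its arguments: {"type":"object","properties":{"deltas":{"type":"array","items":{"type":"object","properties":{"fingers":{"type":"number"},"delta_pos":{"type":"array","items":{"type":"number"}},"yaw":{"type":"number"}}}}},"required":["deltas"]}

```bash
mkdir -p pics; cat > h.py <<'E'
import numpy as np, cv2, pickle
from workcell import bot
def cam(n):
    c=bot.camera(n); c['K']=np.array([[c['fx'],0,c['cx']],[0,c['fy'],c['cy']],[0,0,1]]); c['D']=np.array(c['distortion'],float)
    c['R']=cv2.Rodrigues(np.array(c['rvec'],float))[0]; c['t']=np.array(c['tvec'],float).ravel(); return c
def ray(c,uv):
    p=cv2.undistortPoints(np.array(uv,float).reshape(-1,1,2),c['K'],c['D']).reshape(-1,2)
    d=np.c_[p,np.ones(len(p))]@c['R']; return -c['R'].T@c['t'],d
def plane(c,uv,z):
    o,d=ray(c,uv); return o+d*((z-o[2])/d[:,2])[:,None]
def cloud(c):
    v,u=np.mgrid[0:480,0:640]; o,d=ray(c,np.c_[u.ravel(),v.ravel()]); P=o+d*c['range_z'].reshape(-1,1); return P.reshape(480,640,3)
def save(c,n): cv2.imwrite('pics/'+n,cv2.cvtColor(c['image'],cv2.COLOR_RGB2BGR))
E
python3 - <<'E'
from h import *
for n in('top','side'):
    c=cam(n); save(c,n+'0.png'); pickle.dump(c,open(n+'0.pkl','wb'))
    print(n,-c['R'].T@c['t'],c['R'][2],c['fx'])
c=cam('wrist');pickle.dump(c,open('wrist0.pkl','wb')); print(-c['R'].T@c['t'],c['R'],c['fx'])
print(bot.get_obs())
E
```

```text
top [0.46680726 0.06563062 1.1446421 ] [ 0.12453625  0.00125664 -0.99221426] 448.5856069371862
side [ 0.14700837 -0.575257    0.98478129] [ 0.39158073  0.52633394 -0.75474308] 616.1781147530406
[0.10988414 0.49539843 0.37305701] [[ 3.76505676e-01  9.26414103e-01 -6.20188305e-04]
 [ 8.74968872e-01 -3.55377582e-01  3.28840762e-01]
 [ 3.04422319e-01 -1.24353059e-01 -9.44385180e-01]] 373.1418585527251
{'clock': 0.15, 'joint_pos': array([ 1.18494046e+00,  2.41240471e-01,  4.07103472e-03,  1.33519392e+00,
       -1.46956929e-05,  1.57079271e+00]), 'joint_vel': array([ 7.43039481e-04, -1.57939922e-03,  3.02760857e-03, -9.77547516e-04,
        1.94528915e-03,  9.74282632e-05]), 'tau': array([ 3.92479560e-04, -3.72635329e+01,  2.52638251e+01,  1.23405154e-02,
        2.06224610e-05, -3.48431641e-06]), 'eef_pos': array([0.18800767, 0.46281184, 0.23063144]), 'tool_rot': array([ 1.91731485e-01,  9.81447107e-01, -7.70388562e-04, -1.43016104e-04]), 'ft_force': array([-0.50447838, -0.99814987,  0.08093267]), 'ft_torque': array([-0.04372206, -0.01096207,  0.02152453]), 'grasp_force': 0.0, 'grip_width': 0.08536177583483981}
```

View pics/top0.png

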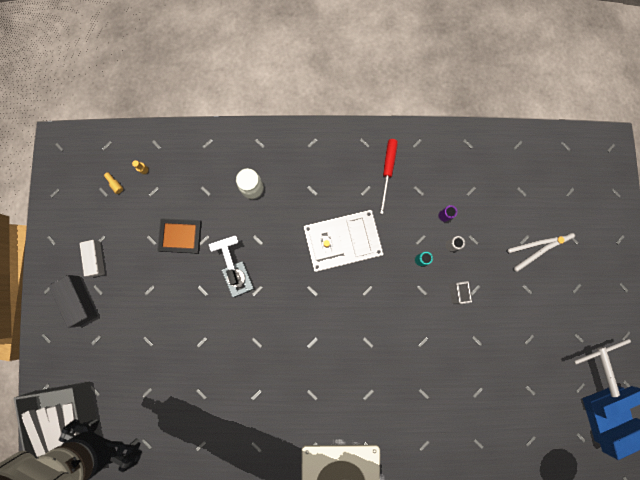

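View pics/side0.png

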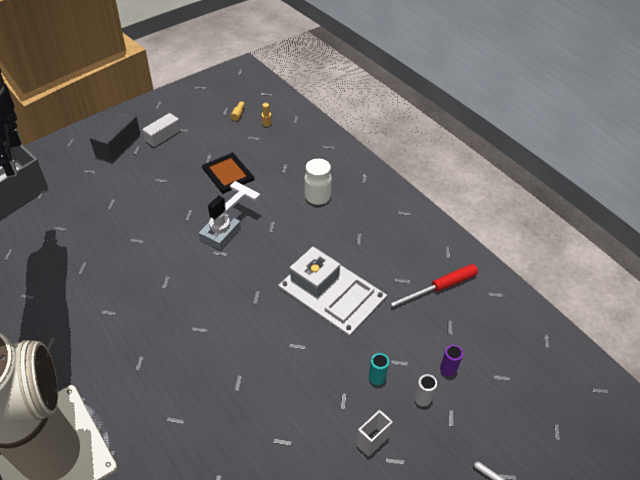

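Top view: jig (343,240) with brass plunger (326,243) and nest to the right (364,236). Keeper and stand are at (236,275), arm end at (224,244). Tube is at (463,293).
Things that could be taken for the pipe: purple (448,213), turquoise (425,258), plain steel (458,243). By the description I choose the steel one; in the side view it is at (427,390).

```bash
python3 - <<'E'
from h import *
T=pickle.load(open('top0.pkl','rb'));S=pickle.load(open('side0.pkl','rb'))
def tri(u,v):
    A=np.zeros((3,3));b=np.zeros(3)
    for c,p in((T,u),(S,v)):
        o,d=ray(c,[p]);d=d[0]/np.linalg.norm(d);M=np.eye(3)-np.outer(d,d);A+=M;b+=M@o
    x=np.linalg.solve(A,b); return x
PT,PS=cloud(T),cloud(S)
def seg(P,c,roi,zlo,zhi):
    u0,v0,u1,v1=roi;m=np.zeros((480,640),bool);m[v0:v1,u0:u1]=1
    return m&(P[...,2]>zlo)&(P[...,2]<zhi)&(c['range_z']>0)
for nm,rt,rs,zl,zh in[('tube',(450,276,480,310),(350,405,400,462),.04,.08),('pipe',(448,232,470,255),(412,370,442,410),.04,.08),
  ('tower',(300,220,350,275),(285,240,345,300),.042,.06),('plate',(296,205,390,278),(270,240,392,338),.006,.014),('handle',(215,255,260,300),(195,190,235,225),.085,.2),('arm',(200,225,262,290),(195,175,265,245),.08,.2),('stand',(215,255,260,300),(190,205,250,250),.015,.03)]:
    for c,P,r,n in((T,PT,rt,'top'),(S,PS,rs,'side')):
        m=seg(P,c,r,zl,zh);p=P[m]
        if len(p)<5: print(nm,n,len(p));continue
        z=np.percentile(p[:,2],[5,50,90,98]); rect=cv2.minAreaRect((p[:,:2]*1000).astype(np.float32))
        print(nm,n,len(p),z.round(3),np.round(rect[0],1),np.round(rect[1],1),round(rect[2],1))
# brass plunger both views
q=[]
for c,r in((T,(305,225,345,260)),(S,(300,255,330,285))):
    h=cv2.cvtColor(c['image'],cv2.COLOR_RGB2HSV);m=(h[...,0]>15)&(h[...,0]<32)&(h[...,1]>110);k=np.zeros_like(m);k[r[1]:r[3],r[0]:r[2]]=1;m&=k
    v,u=np.nonzero(m);q.append((u.mean(),v.mean()));print(q[-1],len(u))
print('plunger',tri(*q))
a=cv2.resize(cv2.cvtColor(T['image'][195:315,295:495],cv2.COLOR_RGB2BGR),(800,480),interpolation=cv2.INTER_CUBIC);cv2.imwrite('pics/crop.png',a)
E
```

```text
tube top 191 [0.043 0.058 0.065 0.067] [ 473.3 -295.6] [49.  32.2] 8.1
tube side 502 [0.042 0.058 0.066 0.067] [ 472.6 -299.4] [52.7 31.7] 7.0
pipe top 149 [0.045 0.059 0.062 0.064] [ 597.3 -287.6] [29.3 30.6] 46.4
pipe side 344 [0.043 0.06  0.062 0.064] [ 595.4 -291.7] [33.2 31.2] 11.6
tower top 679 [0.045 0.05  0.053 0.055] [598.7  37.3] [70.5 69.9] 13.5
tower side 995 [0.043 0.05  0.052 0.054] [596.3  33.1] [73.8 73.5] 12.5
plate top 2128 [0.007 0.01  0.013 0.014] [609.1 -14.6] [173.6 211.1] 5.2
plate side 2614 [0.007 0.01  0.012 0.013] [609.7   2.4] [142.1 291.5] 10.2
handle top 116 [0.091 0.097 0.099 0.1  ] [511.9 260.6] [36.1 16. ] 17.6
handle side 166 [0.086 0.095 0.099 0.1  ] [510.6 257.3] [39.2 19. ] 17.0
arm top 124 [0.084 0.096 0.099 0.1  ] [512.  260.5] [36.1 16.1] 17.5
arm side 196 [0.081 0.095 0.098 0.1  ] [510.6 257.3] [39.2 19. ] 17.0
stand top 340 [0.02  0.024 0.027 0.028] [509.6 258.9] [74.8 57.1] 22.1
stand side 464 [0.017 0.023 0.026 0.028] [510.  255.8] [78.9 60.5] 22.0
(np.float64(326.17857142857144), np.float64(243.60714285714286)) 28
(np.float64(314.37735849056605), np.float64(267.6792452830189)) 53
plunger [0.59668264 0.03575637 0.04141391]
```

View pics/crop.png

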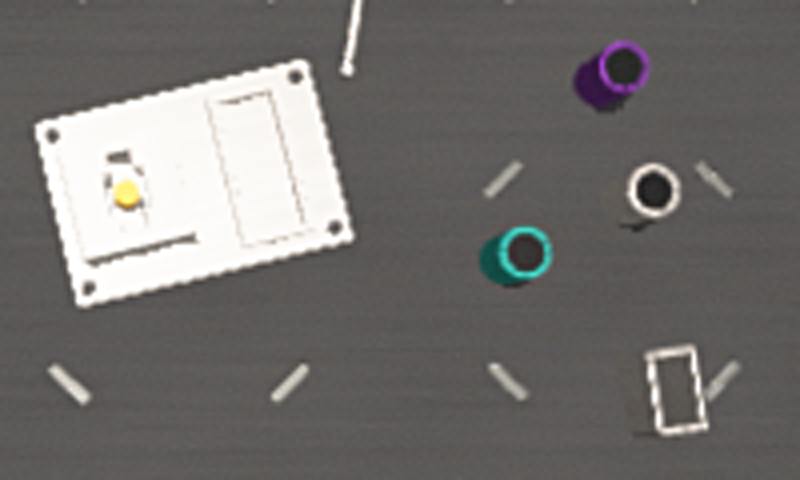

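The crop confirms it: the plain steel pipe is at crop (653,190), with purple (623,67) and turquoise (525,252) as the look-alikes. The tube is at crop (678,390). Next, a helper for the deltas, then over to the tube.

```bash
cat >> h.py <<'E'
from scipy.spatial.transform import Rotation as Ro
def go(x,y,z,head=None):
    "print normalised delta from measured pose; head = heading (deg) of tool y axis"
    s=bot.get_obs();R=Ro.from_quat(s['tool_rot']).as_matrix();d=R.T@(np.array([x,y,z])-s['eef_pos'])
    h=np.degrees(np.arctan2(R[1,1],R[0,1])); dy=0 if head is None else -((head-h+90)%180-90)
    print('pose',s['eef_pos'].round(4),'head',h.round(2),'w',round(s['grip_width'],4),'t',s['clock'],'F',s['ft_force'].round(1))
    print('delta',(d/.3).round(4),'yaw',round(dy/45,4),'dist mm',round(np.linalg.norm(d)*1000),'deg',round(dy,1))
E
python3 - <<'E'
from h import *
go(.33,.083,.22,98)
E
```

```text
pose [0.188  0.4628 0.2306] head 67.89 w 0.0854 t 0.15 F [-0.5 -1.   0.1]
delta [-0.915  -0.9948  0.037 ] yaw -0.6691 dist mm 406 deg -30.1
```

jog_arm:
  deltas:
    - {"delta_pos":[-0.915,-0.995,0.037],"yaw":-0.67,"fingers":1}
    - {"delta_pos":[-0.915,-0.995,0.037],"yaw":-0.67,"fingers":1}
    - {"delta_pos":[-0.915,-0.995,0.037],"yaw":-0.67,"fingers":1}
    - {"delta_pos":[-0.915,-0.995,0.037],"yaw":-0.67,"fingers":1}
    - {"delta_pos":[-0.915,-0.995,0.037],"yaw":-0.67,"fingers":1}
    - {"delta_pos":[-0.915,-0.995,0.037],"yaw":-0.67,"fingers":1}
    - {"delta_pos":[-0.915,-0.995,0.037],"yaw":-0.67,"fingers":1}
    - {"delta_pos":[-0.915,-0.995,0.037],"yaw":-0.67,"fingers":1}
    - {"delta_pos":[-0.915,-0.995,0.037],"yaw":-0.67,"fingers":1}
    - {"delta_pos":[-0.915,-0.995,0.037],"yaw":-0.67,"fingers":1}
    - {"delta_pos":[-0.915,-0.995,0.037],"yaw":-0.67,"fingers":1}

```text
clock: 1.25
eef_pos: [0.3299, 0.0834, 0.2201]
tool_rot: [-0.07, 0.998, 0.0, -0.0]
ft_force: [-0.0, 0.8, 0.9]
grip_width: 0.0853
grasp_force: 0.0
```

```bash
python3 - <<'E'
from h import *
go(.471,-.297,.2,98)
E
```

```text
pose [0.3299 0.0834 0.2201] head 97.98 w 0.0853 t 1.25 F [-0.   0.8  0.9]
delta [-0.2897 -1.321   0.0662] yaw -0.0005 dist mm 406 deg -0.0
```

jog_arm:
  deltas:
    - {"delta_pos":[-0.22,-1.0,0.05],"yaw":0,"fingers":1}
    - {"delta_pos":[-0.22,-1.0,0.05],"yaw":0,"fingers":1}
    - {"delta_pos":[-0.22,-1.0,0.05],"yaw":0,"fingers":1}
    - {"delta_pos":[-0.22,-1.0,0.05],"yaw":0,"fingers":1}
    - {"delta_pos":[-0.22,-1.0,0.05],"yaw":0,"fingers":1}
    - {"delta_pos":[-0.22,-1.0,0.05],"yaw":0,"fingers":1}
    - {"delta_pos":[-0.22,-1.0,0.05],"yaw":0,"fingers":1}

```text
clock: 1.95
eef_pos: [0.4398, -0.2069, 0.2042]
tool_rot: [-0.069, 0.998, -0.001, 0.0]
ft_force: [0.7, 0.6, -0.4]
grip_width: 0.0852
grasp_force: 0.0
```

jog_arm:
  deltas:
    - {"delta_pos":[-0.07,-0.321,0.016],"yaw":0,"fingers":1}
    - {"delta_pos":[-0.07,-0.321,0.016],"yaw":0,"fingers":1}
    - {"delta_pos":[-0.07,-0.321,0.016],"yaw":0,"fingers":1}
    - {"delta_pos":[-0.07,-0.321,0.016],"yaw":0,"fingers":1}

```text
clock: 2.35
eef_pos: [0.4723, -0.2953, 0.1992]
tool_rot: [-0.071, 0.997, 0.001, -0.001]
ft_force: [-0.2, 1.2, -0.7]
grip_width: 0.0852
grasp_force: 0.0
```

```bash
python3 - <<'E'
from h import *
c=cam('wrist');pickle.dump(c,open('w1.pkl','wb'));save(c,'w1.png')
go(.471,-.297,.2,98)
P=cloud(c);m=(P[...,2]>.055)&(P[...,2]<.075)&(c['range_z']>0)
n,l,st,ce=cv2.connectedComponentsWithStats(m.astype(np.uint8))
for i in range(1,n):
    if st[i,4]>60:
        p=P[l==i];r=cv2.minAreaRect((p[:,:2]*1000).astype(np.float32));print(st[i],np.percentile(p[:,2],[10,50,90]).round(4),np.round(r[0],1),np.round(r[1],1),r[2])
E
```

```text
pose [ 0.472  -0.2947  0.1998] head 98.17 w 0.0856 t 2.4 F [ 0.8  0.5 -0.5]
delta [ 0.0044 -0.007  -0.0008] yaw 0.0038 dist mm 2 deg 0.2
[293 189  39  65 937] [0.0585 0.0638 0.0648] [ 473.9 -297.7] [50.6 29.6] 7.257326602935791
[382 309  37  33 947] [0.0589 0.0602 0.0611] [ 558.3 -208.3] [30.6 31.7] 4.717520713806152
[285 334  35  32 892] [0.0589 0.0603 0.0611] [ 596.1 -289.9] [31.3 30.9] 8.38683032989502
[292 404  33  28 740] [0.0578 0.0603 0.0611] [ 673.2 -274. ] [31.  31.4] 8.815092086791992
```

View pics/w1.png

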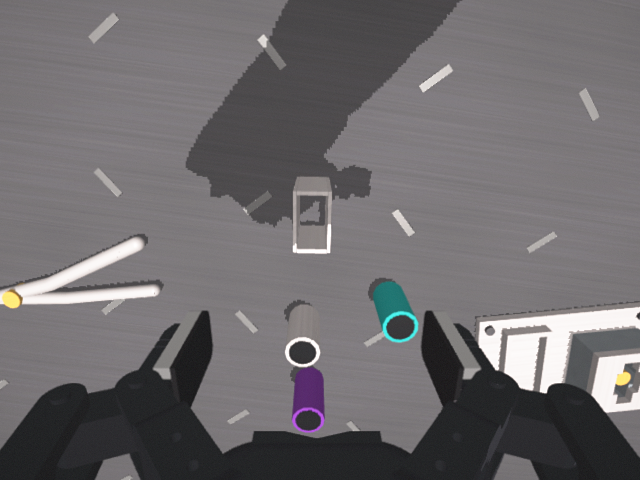

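Wrist view: tube rim is around (312,220), the steel pipe's rim is at (302,350), and turquoise (400,326) and purple (308,419) are beside it. All three cameras agree within about 2 mm, so I'm going down on the tube.

```bash
python3 - <<'E'
from h import *
go(.4735,-.2976,.028,97.4)
E
```

```text
pose [ 0.472  -0.2947  0.1998] head 98.17 w 0.0856 t 2.4 F [ 0.8  0.5 -0.5]
delta [-0.0044 -0.0112  0.5725] yaw 0.0171 dist mm 172 deg 0.8
```

jog_arm:
  deltas:
    - {"delta_pos":[-0.003,-0.01,0.15],"yaw":0.017,"fingers":1}
    - {"delta_pos":[-0.003,-0.01,0.3],"yaw":0.017,"fingers":1}
    - {"delta_pos":[-0.003,-0.01,0.45],"yaw":0.017,"fingers":1}
    - {"delta_pos":[-0.003,-0.01,0.572],"yaw":0.017,"fingers":1}
    - {"delta_pos":[-0.003,-0.01,0.572],"yaw":0.017,"fingers":1}
    - {"delta_pos":[-0.003,-0.01,0.572],"yaw":0.017,"fingers":0}
    - {"delta_pos":[-0.003,-0.01,0.572],"yaw":0.017,"fingers":0}
    - {"delta_pos":[-0.003,-0.01,0.572],"yaw":0.017,"fingers":0}
    - {"delta_pos":[-0.003,-0.01,0.572],"yaw":0.017,"fingers":0}
    - {"delta_pos":[-0.003,-0.01,0.572],"yaw":0.017,"fingers":0}
    - {"delta_pos":[-0.003,-0.01,0.572],"yaw":0.017,"fingers":0}
    - {"delta_pos":[-0.003,-0.01,0.572],"yaw":0.017,"fingers":0}

```text
clock: 3.6
eef_pos: [0.4746, -0.3003, 0.0312]
tool_rot: [-0.064, 0.998, -0.001, 0.002]
ft_force: [-0.2, 1.1, 8.1]
grip_width: 0.0294
grasp_force: 60.2
```

```bash
python3 - <<'E'
from h import *
go(.600,-.054,.24,103.3)
E
```

```text
pose [ 0.4746 -0.3003  0.0312] head 97.28 w 0.0294 t 3.6 F [-0.2  1.1  8.1]
delta [-0.5213  0.76   -0.6958] yaw -0.1337 dist mm 346 deg -6.0
```

jog_arm:
  deltas:
    - {"delta_pos":[0,0,-0.12],"yaw":0,"fingers":0}
    - {"delta_pos":[0,0,-0.28],"yaw":0,"fingers":0}
    - {"delta_pos":[0,0,-0.44],"yaw":0,"fingers":0}
    - {"delta_pos":[-0.07,0.1,-0.55],"yaw":-0.13,"fingers":0}
    - {"delta_pos":[-0.16,0.23,-0.69],"yaw":-0.13,"fingers":0}
    - {"delta_pos":[-0.25,0.36,-0.69],"yaw":-0.13,"fingers":0}
    - {"delta_pos":[-0.34,0.49,-0.69],"yaw":-0.13,"fingers":0}
    - {"delta_pos":[-0.43,0.62,-0.69],"yaw":-0.13,"fingers":0}
    - {"delta_pos":[-0.51,0.74,-0.69],"yaw":-0.13,"fingers":0}
    - {"delta_pos":[-0.52,0.76,-0.69],"yaw":-0.13,"fingers":0}
    - {"delta_pos":[-0.52,0.76,-0.69],"yaw":-0.13,"fingers":0}
    - {"delta_pos":[-0.52,0.76,-0.69],"yaw":-0.13,"fingers":0}

```text
clock: 4.8
eef_pos: [0.5983, -0.0545, 0.2354]
tool_rot: [-0.114, 0.993, -0.0, -0.001]
ft_force: [0.4, 0.0, -2.0]
grip_width: 0.0292
grasp_force: 60.2
```

```bash
python3 - <<'E'
from h import *
c=cam('wrist');pickle.dump(c,open('w2.pkl','wb'));save(c,'w2.png')
go(.6,-.054,.24,103.3)
P=cloud(c)
for nm,a,b in(('plate',.007,.013),('wall',.019,.025),('tower',.045,.054)):
    m=((P[...,2]>a)&(P[...,2]<b)&(c['range_z']>0)&(abs(P[...,0]-.6)<.15)&(abs(P[...,1])<.15)).astype(np.uint8)
    n,l,st,ce=cv2.connectedComponentsWithStats(m)
    for i in range(1,n):
        if st[i,4]>150:
            p=P[l==i];r=cv2.minAreaRect((p[:,:2]*1000).astype(np.float32));print(nm,st[i],np.median(p[:,2]).round(4),np.round(r[0],1),np.round(r[1],1),round(r[2],1))
E
```

```text
pose [ 0.5982 -0.055   0.2356] head 103.04 w 0.0294 t 4.85 F [ 1.1  0.3 -2.6]
delta [-0.0066  0.002  -0.0146] yaw -0.0057 dist mm 5 deg -0.3
plate [ 267  155  184  115 8011] 0.0101 [608.9  -8.5] [120.6 180. ] 13.6
plate [ 297  175   37   58 2086] 0.0102 [607.7 -52.9] [60.4 36.2] 13.6
plate [404 201  20  24 259] 0.0103 [592.5  46.9] [28.9 16.4] 33.2
wall [291 169  49  64 855] 0.0222 [602.  -54.4] [63.1 46.1] 13.5
tower [ 371  188   81   75 4502] 0.0502 [598.5  35.4] [70.8 70.5] 13.7
```

View pics/w2.png

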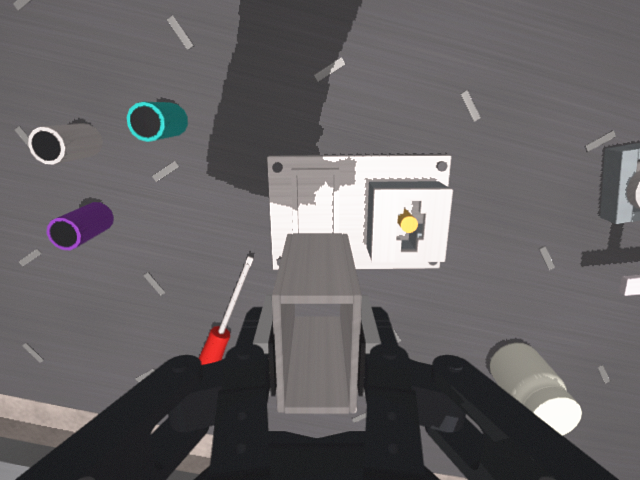

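The wrist view shows the tube held upright at (317,355), the tower with its plunger at (408,222), and the nest at (316,200). Next I measure the tube in the hand with the same camera.

```bash
cat >> h.py <<'E'
def held(c,zr,half=.06,w=None):
    "rect of top rim of held thing: z-band zr, near TCP"
    s=bot.get_obs();e=s['eef_pos'];P=cloud(c)
    m=(P[...,2]>zr[0])&(P[...,2]<zr[1])&(c['range_z']>0)&(np.hypot(P[...,0]-e[0],P[...,1]-e[1])<half)
    if w is not None: m&=w(c['image'].astype(int))
    m=cv2.morphologyEx(m.astype(np.uint8),cv2.MORPH_OPEN,np.ones((2,2),np.uint8))
    n,l,st,ce=cv2.connectedComponentsWithStats(m);out=[]
    for i in range(1,n):
        if st[i,4]>60:
            p=P[l==i];r=cv2.minAreaRect((p[:,:2]*1000).astype(np.float32));print(st[i],np.percentile(p[:,2],[2,50,98]).round(4),np.round(r[0],1),np.round(r[1],1),round(r[2],1))
E
python3 - <<'E'
from h import *
c=pickle.load(open('w2.pkl','rb'));P=cloud(c)
for v in range(236,420,12): print(v,P[v,317].round(4),c['image'][v,317],P[v,278].round(3),P[v,354].round(3))
held(c,(.15,.29),.05,lambda I:I.min(2)>70)
held(c,(.262,.29),.05,lambda I:I.min(2)>70)
E
```

```text
236 [ 0.5735 -0.0595  0.2086] [123 117 116] [ 0.65  -0.083  0.01 ] [ 0.632 -0.006  0.01 ]
248 [ 0.5731 -0.0596  0.2257] [121 115 114] [ 0.663 -0.081  0.01 ] [ 0.645 -0.002  0.01 ]
260 [ 0.5731 -0.0596  0.2391] [122 116 116] [ 0.675 -0.078  0.014] [0.658 0.001 0.01 ]
272 [ 0.5735 -0.0595  0.2498] [120 115 113] [ 0.577 -0.074  0.25 ] [ 0.57  -0.046  0.25 ]
284 [ 0.5733 -0.0596  0.2603] [122 115 114] [ 0.577 -0.073  0.26 ] [ 0.57  -0.047  0.261]
296 [ 0.574  -0.0594  0.2677] [156 149 147] [ 0.576 -0.072  0.269] [ 0.571 -0.048  0.268]
308 [ 0.5163 -0.0731  0.3781] [114 110 115] [ 0.581 -0.071  0.269] [ 0.575 -0.047  0.269]
320 [ 0.6193 -0.0488  0.2076] [123 117 116] [ 0.586 -0.07   0.268] [ 0.58  -0.045  0.268]
332 [ 0.6193 -0.0488  0.2186] [122 117 116] [ 0.591 -0.069  0.268] [ 0.584 -0.044  0.268]
344 [ 0.6191 -0.0488  0.2289] [121 116 114] [ 0.595 -0.068  0.268] [ 0.589 -0.043  0.268]
356 [ 0.6189 -0.0489  0.2382] [121 114 113] [ 0.6   -0.067  0.268] [ 0.593 -0.042  0.269]
368 [ 0.6183 -0.0491  0.2471] [120 115 114] [ 0.605 -0.067  0.269] [ 0.599 -0.04   0.269]
380 [ 0.6183 -0.0491  0.2546] [119 115 113] [ 0.61  -0.065  0.268] [ 0.604 -0.039  0.268]
392 [ 0.6195 -0.0488  0.26  ] [119 115 113] [ 0.617 -0.064  0.267] [ 0.609 -0.037  0.269]
404 [ 0.6191 -0.0489  0.2668] [120 114 113] [ 0.621 -0.063  0.268] [ 0.614 -0.036  0.269]
416 [8.848e-01 1.350e-02 1.000e-04] [110 106 109] [ 0.897 -0.036 -0.001] [ 0.875  0.061 -0.001]
[  254   234   128   180 15282] [0.2066 0.2545 0.2726] [697.5 -11.8] [375.7 100. ] 7.8
[ 273  287   90  127 4627] [0.0005 0.2679 0.2695] [697.7  -8.8] [375.7  99.8] 6.9
[254 325  18  30 360] [0.2628 0.2708 0.2763] [556.3 -74.8] [80.   5.7] 1.6
[363 325  19  30 358] [0.2625 0.2707 0.2793] [553.2 -55.6] [81.4  5.8] 29.4
```

jog_arm:
  deltas:
    - {"delta_pos":[-0.014,-0.005,0.14],"yaw":-0.012,"fingers":0}
    - {"delta_pos":[-0.014,-0.005,0.28],"yaw":-0.012,"fingers":0}
    - {"delta_pos":[-0.014,-0.005,0.42],"yaw":-0.012,"fingers":0}
    - {"delta_pos":[-0.014,-0.005,0.54],"yaw":-0.012,"fingers":0}
    - {"delta_pos":[-0.014,-0.005,0.582],"yaw":-0.012,"fingers":0}
    - {"delta_pos":[-0.014,-0.005,0.582],"yaw":-0.012,"fingers":0}
    - {"delta_pos":[-0.014,-0.005,0.582],"yaw":-0.012,"fingers":0}
    - {"delta_pos":[-0.014,-0.005,0.582],"yaw":-0.012,"fingers":0}

```text
clock: 5.65
eef_pos: [0.6055, -0.0549, 0.0641]
tool_rot: [-0.119, 0.993, -0.001, 0.003]
ft_force: [-0.7, -0.2, -1.7]
grip_width: 0.0296
grasp_force: 60.2
```

```bash
cat >> h.py <<'E'
J0=np.array([.5984,.0353]);JA=np.radians(13.6)
def jig(P):
    q=P[...,:2]-J0;c,s=np.cos(JA),np.sin(JA)
    return np.concatenate([np.stack([q[...,0]*c+q[...,1]*s,-q[...,0]*s+q[...,1]*c+.088],-1),P[...,2:]],-1)*1000  # mm, nest frame xy
E
python3 - <<'E'
from h import *
c=cam('wrist');pickle.dump(c,open('w3.pkl','wb'))
go(.6,-.054,.06,103.6)
s=bot.get_obs();print('tcp in nest',jig(s['eef_pos']).round(1))
P=cloud(c);Q=jig(P)
ok=c['range_z']>0
near=ok&(abs(Q[...,1])<12)&(abs(Q[...,0])<60)&(Q[...,2]>45)&(Q[...,2]<88)
q=Q[near&(Q[...,0]<-25)];print('near face x',np.percentile(q[:,0],[5,50,95]).round(1),len(q))
tr=ok&(abs(Q[...,0]+17)<35)&(abs(Q[...,1])<25)&(Q[...,2]>88)&(Q[...,2]<100)&(c['image'].min(2)>90)
q=Q[tr];print('rim',np.percentile(q,[1,50,99],axis=0).round(1),cv2.minAreaRect(q[:,:2].astype(np.float32)))
w=ok&(Q[...,2]>20)&(Q[...,2]<24)&(abs(Q[...,0])<55)&(abs(Q[...,1])<30);q=Q[w];print('walls',np.percentile(q,[1,99],axis=0).round(1),len(q))
t=ok&(Q[...,2]>46)&(Q[...,2]<54)&(abs(Q[...,0])<60)&(Q[...,1]>40);q=Q[t];print('tower face y (exp 53) ',np.percentile(q,[1,99],axis=0).round(1),len(q))
E
```

```text
pose [ 0.6054 -0.0547  0.064 ] head 103.65 w 0.0293 t 5.7 F [ 0.9 -0.2 -2.8]
delta [0.0169 0.0064 0.0131] yaw 0.0011 dist mm 7 deg 0.1
tcp in nest [-14.4  -1.1  64. ]
near face x [-40.2 -39.8 -39.3] 2552
rim [[-40.3 -20.8  88.2]
 [-24.2  -0.9  96.1]
 [  9.4  19.3  98.9]] ((-15.057718276977539, -0.6107540130615234), (51.1292610168457, 42.30706024169922), 0.6029277443885803)
walls [[-49.4 -22.9  20.3]
 [-11.2  22.9  23.4]] 1866
tower face y (exp 53)  [[-35.4  52.9  46.4]
 [ 33.2 122.5  51.4]] 14027
```

```bash
python3 - <<'E'
from h import *
c=pickle.load(open('w3.pkl','rb'));Q=jig(cloud(c))
m=(abs(Q[...,0]+39.8)<1)&(abs(Q[...,1])<25)&(c['range_z']>0)
for z in range(35,95,10):
    q=Q[m&(abs(Q[...,2]-z)<2.5)]
    if len(q):print(z,q[:,1].min().round(1),q[:,1].max().round(1),np.median(q[:,0]).round(1),len(q))
E
```

```text
35 -15.2 14.0 -39.7 188
45 -15.4 14.3 -39.7 244
55 -15.5 14.3 -39.7 289
65 -15.7 14.2 -39.8 332
75 -15.5 14.3 -39.8 426
85 -15.8 14.2 -39.8 499
```

jog_arm:
  deltas:
    - {"delta_pos":[0.009,0.002,0],"yaw":0,"fingers":0}
    - {"delta_pos":[0.009,0.002,0],"yaw":0,"fingers":0}
    - {"delta_pos":[0.009,0.002,0.025],"yaw":0,"fingers":0}
    - {"delta_pos":[0.009,0.002,0.04],"yaw":0,"fingers":0}
    - {"delta_pos":[0.009,0.002,0.055],"yaw":0,"fingers":0}
    - {"delta_pos":[0.009,0.002,0.07],"yaw":0,"fingers":0}
    - {"delta_pos":[0.009,0.002,0.08],"yaw":0,"fingers":0}
    - {"delta_pos":[0.009,0.002,0.08],"yaw":0,"fingers":0}
    - {"delta_pos":[0.009,0.002,0.08],"yaw":0,"fingers":0}

```text
clock: 6.6
eef_pos: [0.6009, -0.0542, 0.0411]
tool_rot: [-0.119, 0.993, -0.0, 0.001]
ft_force: [-7.8, 1.4, 19.8]
grip_width: 0.0291
grasp_force: 63.2
```

jog_arm:
  deltas:
    - {"delta_pos":[0,0,-0.004],"yaw":0,"fingers":0.55}
    - {"delta_pos":[0,0,-0.004],"yaw":0,"fingers":0.55}
    - {"delta_pos":[0,0,-0.004],"yaw":0,"fingers":0.55}
    - {"delta_pos":[0,0,-0.004],"yaw":0,"fingers":0.55}
    - {"delta_pos":[0,0,-0.1],"yaw":0,"fingers":0.55}
    - {"delta_pos":[0,0,-0.25],"yaw":0,"fingers":0.55}
    - {"delta_pos":[0,0,-0.4],"yaw":0,"fingers":0.55}
    - {"delta_pos":[0,0,-0.55],"yaw":0,"fingers":1}
    - {"delta_pos":[0,0,-0.6],"yaw":0,"fingers":1}
    - {"delta_pos":[0,0,-0.6],"yaw":0,"fingers":1}
    - {"delta_pos":[0,0,-0.6],"yaw":0,"fingers":1}

```text
clock: 7.7
eef_pos: [0.6002, -0.0543, 0.2161]
tool_rot: [-0.119, 0.993, 0.0, -0.001]
ft_force: [-0.6, 0.6, -0.3]
grip_width: 0.0856
grasp_force: 0.0
```

```bash
python3 - <<'E'
from h import *
c=cam('wrist');pickle.dump(c,open('w4.pkl','wb'));save(c,'w4.png')
Q=jig(cloud(c));ok=c['range_z']>0
m=ok&(Q[...,2]>60)&(Q[...,2]<85)&(abs(Q[...,0])<60)&(abs(Q[...,1])<30)
q=Q[m];print(np.percentile(q[:,2],[50,95]),cv2.minAreaRect(q[:,:2].astype(np.float32)))
q=Q[ok&(Q[...,2]>20)&(Q[...,2]<24)&(abs(Q[...,0])<55)&(abs(Q[...,1])<30)];print('walls',np.percentile(q,[1,99],axis=0).round(1),len(q))
go(.5962,-.2898,.19,103.6)
E
```

```text
[73.60926892 74.97155704] ((-19.04852867126465, 1.2255659103393555), (50.34199905395508, 29.90241050720215), 0.4250490963459015)
walls [[-48.8 -22.8  20.4]
 [ 48.9  22.9  23.7]] 1489
pose [ 0.5996 -0.0542  0.215 ] head 103.67 w 0.0853 t 7.75 F [ 0.1 -0.7 -1.7]
delta [ 0.1962 -0.7605  0.0832] yaw 0.0016 dist mm 237 deg 0.1
```

Tube is seated (top at 74 mm, nest x about -19 mm), so the pipe is next.

jog_arm:
  deltas:
    - {"delta_pos":[0.03,-0.12,0.01],"yaw":0,"fingers":1}
    - {"delta_pos":[0.07,-0.28,0.03],"yaw":0,"fingers":1}
    - {"delta_pos":[0.11,-0.44,0.05],"yaw":0,"fingers":0.75}
    - {"delta_pos":[0.155,-0.6,0.07],"yaw":0,"fingers":0.75}
    - {"delta_pos":[0.196,-0.76,0.083],"yaw":0,"fingers":0.75}
    - {"delta_pos":[0.196,-0.76,0.083],"yaw":0,"fingers":0.75}
    - {"delta_pos":[0.196,-0.76,0.083],"yaw":0,"fingers":0.75}
    - {"delta_pos":[0.196,-0.76,0.083],"yaw":0,"fingers":0.75}

```text
clock: 8.55
eef_pos: [0.5967, -0.2886, 0.1905]
tool_rot: [-0.119, 0.993, 0.001, -0.001]
ft_force: [-0.1, 1.0, 0.5]
grip_width: 0.0643
grasp_force: 0.0
```

```bash
python3 - <<'E'
from h import *
c=cam('wrist');pickle.dump(c,open('w5.pkl','wb'))
P=cloud(c);I=c['image'].astype(int)
m=((P[...,2]>.054)&(P[...,2]<.068)&(np.hypot(P[...,0]-.596,P[...,1]+.29)<.03)&(c['range_z']>0)).astype(np.uint8)
v,u=np.nonzero(m);p=P[m>0];print(len(u),u.mean(),v.mean(),cv2.minAreaRect((p[:,:2]*1000).astype(np.float32)),cv2.minEnclosingCircle((p[:,:2]*1000).astype(np.float32)),np.median(p[:,2]), 'rgb',np.median(I[m>0],axis=0))
go(.5962,-.2898,.028,103.6)
E
```

```text
1316 314.0182370820669 221.41717325227964 ((596.448974609375, -289.6569519042969), (31.118026733398438, 30.814655303955078), 12.997644424438477) ((596.5877075195312, -289.5660095214844), 15.922751426696777) 0.06035723495085876 rgb [56.5 54.  55. ]
pose [ 0.5971 -0.2881  0.1913] head 103.76 w 0.0638 t 8.6 F [ 0.3 -0.4  0.2]
delta [ 0.0036 -0.0055  0.5442] yaw 0.0037 dist mm 163 deg 0.2
```

jog_arm:
  deltas:
    - {"delta_pos":[0.002,-0.008,0.15],"yaw":0,"fingers":0.75}
    - {"delta_pos":[0.002,-0.008,0.3],"yaw":0,"fingers":0.75}
    - {"delta_pos":[0.002,-0.008,0.45],"yaw":0,"fingers":0.75}
    - {"delta_pos":[0.002,-0.008,0.545],"yaw":0,"fingers":0.75}
    - {"delta_pos":[0.002,-0.008,0.545],"yaw":0,"fingers":0.75}
    - {"delta_pos":[0.002,-0.008,0.545],"yaw":0,"fingers":0}
    - {"delta_pos":[0.002,-0.008,0.545],"yaw":0,"fingers":0}
    - {"delta_pos":[0.002,-0.008,0.545],"yaw":0,"fingers":0}
    - {"delta_pos":[0.002,-0.008,0.545],"yaw":0,"fingers":0}
    - {"delta_pos":[0.002,-0.008,0.545],"yaw":0,"fingers":0}
    - {"delta_pos":[0.002,-0.008,0.545],"yaw":0,"fingers":0}

```text
clock: 9.7
eef_pos: [0.5996, -0.2926, 0.0322]
tool_rot: [-0.119, 0.993, -0.001, 0.003]
ft_force: [-0.6, 2.0, 6.1]
grip_width: 0.0302
grasp_force: 59.9
```

jog_arm:
  deltas:
    - {"delta_pos":[0,0,-0.1],"yaw":0,"fingers":0}
    - {"delta_pos":[0,0,-0.25],"yaw":0,"fingers":0}
    - {"delta_pos":[0,0,-0.4],"yaw":0,"fingers":0}
    - {"delta_pos":[0,0,-0.5],"yaw":0,"fingers":0}
    - {"delta_pos":[0,0,-0.5],"yaw":0,"fingers":0}
    - {"delta_pos":[0,0,-0.5],"yaw":0,"fingers":0}

```text
clock: 10.3
eef_pos: [0.5976, -0.2926, 0.1798]
tool_rot: [-0.119, 0.993, -0.001, 0.001]
ft_force: [-0.2, -0.6, -3.1]
grip_width: 0.0304
grasp_force: 59.7
```

```bash
python3 - <<'E'
from h import *
c,s=np.cos(JA),np.sin(JA);n=J0+.088*np.array([s,-c]);t=n+.026*np.array([c,s]);print(n,t)
go(t[0],t[1]-.0005,.17,103.6)
E
```

```text
[ 0.61909251 -0.05023257] [ 0.64436349 -0.04411887]
pose [ 0.5976 -0.2926  0.1798] head 103.66 w 0.0304 t 10.3 F [-0.2 -0.6 -3.1]
delta [-0.3467  0.7664  0.032 ] yaw 0.0012 dist mm 253 deg 0.1
```

jog_arm:
  deltas:
    - {"delta_pos":[-0.05,0.12,0],"yaw":0,"fingers":0}
    - {"delta_pos":[-0.12,0.27,0],"yaw":0,"fingers":0}
    - {"delta_pos":[-0.19,0.42,0],"yaw":0,"fingers":0}
    - {"delta_pos":[-0.26,0.57,0],"yaw":0,"fingers":0}
    - {"delta_pos":[-0.32,0.7,0.01],"yaw":0,"fingers":0}
    - {"delta_pos":[-0.347,0.766,0.03],"yaw":0,"fingers":0}
    - {"delta_pos":[-0.347,0.766,0.1],"yaw":0,"fingers":0}
    - {"delta_pos":[-0.347,0.766,0.16],"yaw":0,"fingers":0}
    - {"delta_pos":[-0.347,0.766,0.16],"yaw":0,"fingers":0}
    - {"delta_pos":[-0.347,0.766,0.16],"yaw":0,"fingers":0}

```text
clock: 11.3
eef_pos: [0.6427, -0.0444, 0.1288]
tool_rot: [-0.119, 0.993, 0.0, -0.002]
ft_force: [0.9, -0.8, -0.6]
grip_width: 0.0304
grasp_force: 59.8
```

```bash
cat >> h.py <<'E'
def pipem(c):
    s=bot.get_obs();e=jig(s['eef_pos']);Q=jig(cloud(c));ok=c['range_z']>0;print('tcp nest',e.round(1))
    m=ok&(np.hypot(Q[...,0]-e[0],Q[...,1]-e[1])<22)&(abs(Q[...,0]-e[0])<20)&(Q[...,2]>e[2]-30)&(Q[...,2]<e[2]+34)&(c['image'].min(2)>45)
    for dz in range(-25,32,8):
        q=Q[m&(abs(Q[...,2]-e[2]-dz)<3)&(Q[...,0]<e[0]-3)]
        if len(q)>15:
            A=np.c_[2*q[:,:2],np.ones(len(q))];b=(q[:,:2]**2).sum(1);x=np.linalg.lstsq(A,b,rcond=None)[0];print('z',(e[2]+dz).round(1),'c',x[:2].round(1),'r',np.sqrt(x[2]+x[0]**2+x[1]**2).round(1),'minx',q[:,0].min().round(1),'y',q[:,1].min().round(1),q[:,1].max().round(1),len(q))
    q=Q[m&(Q[...,2]>e[2]+20)];print('topz',np.percentile(q[:,2],[90,98]).round(1))
E
python3 - <<'E'
from h import *
c=cam('wrist');pickle.dump(c,open('w6.pkl','wb'));save(c,'w6.png');pipem(c);go(.6,0,.1,103.6)
E
```

```text
tcp nest [ 25.3  -0.3 130.1]
z 105.1 c [22.   1.3] r 15.7 minx 5.8 y -14.6 16.2 279
z 113.1 c [22.   1.1] r 15.7 minx 5.7 y -14.8 16.1 294
z 121.1 c [22.1  1. ] r 15.7 minx 5.9 y -14.8 16.0 346
z 129.1 c [22.4  0.9] r 16.0 minx 5.8 y -18.0 18.9 403
z 137.1 c [26.1  0.1] r 19.5 minx 5.9 y -19.5 18.8 562
z 145.1 c [26.3 -0.1] r 19.6 minx 5.6 y -19.7 18.8 641
z 153.1 c [23.6  0.1] r 17.0 minx 5.7 y -19.4 19.0 893
z 161.1 c [17.9  0. ] r 17.8 minx 7.3 y -19.3 18.9 136
topz [157.5 161.6]
pose [ 0.6437 -0.0446  0.1301] head 103.65 w 0.0306 t 11.35 F [ 0.2 -0.6 -0.5]
delta [0.1064 0.1787 0.1007] yaw 0.0011 dist mm 69 deg 0.0
```

View pics/w6.png

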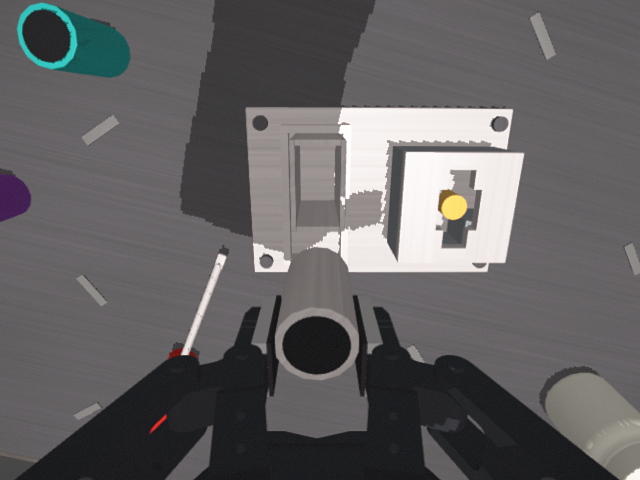

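Wrist view: the pipe hangs upright in the grip at (317,340), the tube is seated in the nest at (318,180), and the free half lies below it. The screwdriver tip at (222,250) is clear.

jog_arm:
  deltas:
    - {"delta_pos":[-0.01,-0.004,0.08],"yaw":0,"fingers":0}
    - {"delta_pos":[-0.01,-0.004,0.16],"yaw":0,"fingers":0}
    - {"delta_pos":[-0.01,-0.004,0.22],"yaw":0,"fingers":0}
    - {"delta_pos":[-0.01,-0.004,0.233],"yaw":0,"fingers":0}
    - {"delta_pos":[-0.01,-0.004,0.233],"yaw":0,"fingers":0}
    - {"delta_pos":[-0.01,-0.004,0.233],"yaw":0,"fingers":0}
    - {"delta_pos":[-0.01,-0.004,0.233],"yaw":0,"fingers":0}

```text
clock: 12.05
eef_pos: [0.6486, -0.045, 0.0628]
tool_rot: [-0.119, 0.993, -0.0, 0.002]
ft_force: [0.6, 0.4, -2.6]
grip_width: 0.0304
grasp_force: 59.8
```

```bash
python3 - <<'E'
from h import *
c=cam('wrist');pickle.dump(c,open('w7.pkl','wb'));pipem(c);go(.6,0,.1,103.6)
Q=jig(cloud(c));ok=c['range_z']>0
q=Q[ok&(Q[...,2]>20)&(Q[...,2]<24)&(abs(Q[...,0])<55)&(abs(Q[...,1])<30)];print('walls',np.percentile(q,[1,99],axis=0).round(1),len(q))
q=Q[ok&(Q[...,2]>72)&(Q[...,2]<76)&(Q[...,0]<9)&(Q[...,0]>-60)&(abs(Q[...,1])<17)];print('tube',np.percentile(q,[1,99],axis=0).round(1),len(q))
E
```

```text
tcp nest [29.8 -1.7 62.6]
z 45.6 c [27.9 -0.9] r 15.8 minx 17.6 y -16.8 14.0 39
z 53.6 c [27.9 -1. ] r 15.8 minx 14.2 y -16.8 14.1 116
z 61.6 c [27.7 -1.1] r 15.7 minx 11.6 y -16.6 13.9 349
z 69.6 c [32.7 -1.6] r 20.5 minx 11.5 y -21.5 17.9 556
z 77.6 c [32.9 -1.6] r 20.6 minx 11.0 y -21.5 17.9 668
z 85.6 c [33.  -1.6] r 20.7 minx 11.1 y -21.3 17.8 751
z 93.6 c [28.2 -2. ] r 15.7 minx 11.3 y -21.1 17.8 765
topz [91.4 94.3]
pose [ 0.6485 -0.0449  0.0626] head 103.66 w 0.0304 t 12.1 F [ 0.7 -0.6 -1.7]
delta [ 0.1212  0.1835 -0.1253] yaw 0.0014 dist mm 76 deg 0.1
walls [[-49.1 -23.   20.4]
 [ 42.6  22.6  23.8]] 3075
tube [[-44.1 -13.7  72.2]
 [  5.5  16.1  75.3]] 3433
```

jog_arm:
  deltas:
    - {"delta_pos":[0.01,0.004,0],"yaw":0,"fingers":0}
    - {"delta_pos":[0.01,0.004,0],"yaw":0,"fingers":0}
    - {"delta_pos":[0.01,0.004,0.02],"yaw":0,"fingers":0}
    - {"delta_pos":[0.01,0.004,0.035],"yaw":0,"fingers":0}
    - {"delta_pos":[0.01,0.004,0.05],"yaw":0,"fingers":0}
    - {"delta_pos":[0.01,0.004,0.062],"yaw":0,"fingers":0}
    - {"delta_pos":[0.01,0.004,0.07],"yaw":0,"fingers":0}
    - {"delta_pos":[0.01,0.004,0.07],"yaw":0,"fingers":0}
    - {"delta_pos":[0.01,0.004,0.07],"yaw":0,"fingers":0}

```text
clock: 13.0
eef_pos: [0.644, -0.0442, 0.0422]
tool_rot: [-0.119, 0.993, -0.0, 0.0]
ft_force: [-5.4, 0.7, 11.4]
grip_width: 0.0304
grasp_force: 61.2
```

jog_arm:
  deltas:
    - {"delta_pos":[0,0,-0.004],"yaw":0,"fingers":0.55}
    - {"delta_pos":[0,0,-0.004],"yaw":0,"fingers":0.55}
    - {"delta_pos":[0,0,-0.004],"yaw":0,"fingers":0.55}
    - {"delta_pos":[0,0,-0.004],"yaw":0,"fingers":0.55}
    - {"delta_pos":[0,0,-0.1],"yaw":0,"fingers":0.55}
    - {"delta_pos":[0,0,-0.25],"yaw":0,"fingers":0.55}
    - {"delta_pos":[0,0,-0.4],"yaw":0,"fingers":0.55}
    - {"delta_pos":[0.1,0,-0.55],"yaw":0,"fingers":1}
    - {"delta_pos":[0.2,0,-0.6],"yaw":0,"fingers":1}
    - {"delta_pos":[0.2,0,-0.6],"yaw":0,"fingers":1}
    - {"delta_pos":[0.2,0,-0.6],"yaw":0,"fingers":1}

```text
clock: 14.1
eef_pos: [0.586, -0.0587, 0.2206]
tool_rot: [-0.119, 0.993, -0.0, 0.001]
ft_force: [0.1, 0.8, -0.0]
grip_width: 0.0856
grasp_force: 0.0
```

```bash
python3 - <<'E'
from h import *
c=cam('wrist');pickle.dump(c,open('w8.pkl','wb'));save(c,'w8.png')
Q=jig(cloud(c));ok=c['range_z']>0
for nm,x0,x1,z0,z1 in(('tube',-60,7,71,78),('pipe',7.5,50,66,73)):
    m=ok&(Q[...,2]>z0)&(Q[...,2]<z1)&(Q[...,0]>x0)&(Q[...,0]<x1)&(abs(Q[...,1])<25)
    q=Q[m];print(nm,np.percentile(q[:,2],[10,50,90]).round(1),cv2.minAreaRect(q[:,:2].astype(np.float32)),len(q))
go(.511,.2575,.2,107.3)
E
```

```text
tube [72.9 74.  75. ] ((-18.90190887451172, 1.240157127380371), (50.70947265625, 30.07103729248047), 0.40940600633621216) 711
pipe [69.4 70.4 71.3] ((23.141559600830078, 1.3003082275390625), (31.204076766967773, 30.877588272094727), 70.06270599365234) 963
pose [ 0.586  -0.0585  0.2194] head 103.66 w 0.0852 t 14.15 F [ 0.5  0.3 -0.4]
delta [-0.006   1.0825  0.065 ] yaw -0.0808 dist mm 325 deg -3.6
```

Both offcuts are seated (tops at 74 and 70 mm). Next, the keeper.

jog_arm:
  deltas:
    - {"delta_pos":[0,0.12,0],"yaw":0,"fingers":1}
    - {"delta_pos":[0,0.28,0],"yaw":-0.04,"fingers":1}
    - {"delta_pos":[0,0.44,0],"yaw":-0.08,"fingers":1}
    - {"delta_pos":[-0.006,0.6,0],"yaw":-0.08,"fingers":1}
    - {"delta_pos":[-0.006,0.76,0],"yaw":-0.08,"fingers":1}
    - {"delta_pos":[-0.006,0.9,0.02],"yaw":-0.08,"fingers":1}
    - {"delta_pos":[-0.006,1.0,0.06],"yaw":-0.08,"fingers":1}
    - {"delta_pos":[-0.006,1.0,0.06],"yaw":-0.08,"fingers":1}
    - {"delta_pos":[-0.006,1.0,0.06],"yaw":-0.08,"fingers":1}

```text
clock: 15.05
eef_pos: [0.5161, 0.2341, 0.1997]
tool_rot: [-0.151, 0.988, -0.001, -0.002]
ft_force: [0.1, 0.4, -0.0]
grip_width: 0.0855
grasp_force: 0.0
```

```bash
python3 - <<'E'
from h import *
c=cam('wrist');pickle.dump(c,open('w9.pkl','wb'));save(c,'w9.png')
P=cloud(c);ok=c['range_z']>0;near=ok&(np.hypot(P[...,0]-.511,P[...,1]-.258)<.14)
for nm,a,b in(('handle',.09,.105),('arm',.072,.084),('collar',.032,.04),('stand',.02,.028)):
    m=(near&(P[...,2]>a)&(P[...,2]<b)).astype(np.uint8);n,l,st,ce=cv2.connectedComponentsWithStats(m)
    for i in range(1,n):
        if st[i,4]>80:
            p=P[l==i];r=cv2.minAreaRect((p[:,:2]*1000).astype(np.float32));print(nm,st[i],np.percentile(p[:,2],[10,50,90]).round(4),np.round(r[0],1),np.round(r[1],1),round(r[2],1))
go(.511,.2575,.06,107.3)
E
```

```text
handle [ 342  213   24   51 1163] [0.0955 0.0969 0.0979] [511.8 260.4] [36.  16.1] 18.3
arm [341 207  22  47 132] [0.0741 0.0808 0.083 ] [510.  253.2] [13.4 35.7] 82.9
collar [ 322  191   51   49 1004] [0.035  0.0361 0.037 ] [510.2 259.4] [39.6 43.3] 34.2
stand [ 310  164   69   87 2579] [0.0231 0.0241 0.025 ] [509.7 258.7] [74.6 56.2] 22.9
pose [0.5167 0.2333 0.2005] head 107.3 w 0.0853 t 15.1 F [ 1.  -0.1  0.2]
delta [-0.0071  0.083   0.4682] yaw -0.0 dist mm 143 deg -0.0
```

View pics/w9.png

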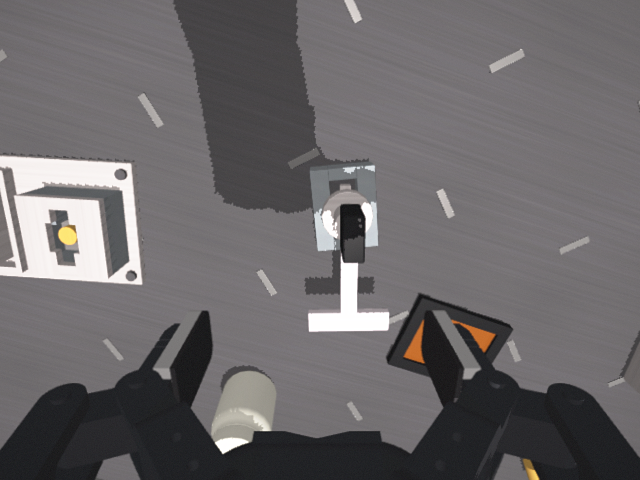

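Wrist view: black handle at (352,232), collar and stand at (345,208), cross piece at (348,320). The lens (450,345) and jar (245,410) are lower and clear.

```bash
python3 - <<'E'
from h import *
go(.5122,.2594,.061,107.9)
E
```

```text
pose [0.5167 0.2333 0.2005] head 107.3 w 0.0853 t 15.1 F [ 1.  -0.1  0.2]
delta [-0.0128  0.0879  0.4648] yaw -0.0133 dist mm 142 deg -0.6
```

jog_arm:
  deltas:
    - {"delta_pos":[-0.011,0.088,0],"yaw":-0.013,"fingers":0.8}
    - {"delta_pos":[-0.011,0.088,0.1],"yaw":-0.013,"fingers":0.8}
    - {"delta_pos":[-0.011,0.088,0.25],"yaw":-0.013,"fingers":0.8}
    - {"delta_pos":[-0.011,0.088,0.38],"yaw":-0.013,"fingers":0.8}
    - {"delta_pos":[-0.011,0.088,0.465],"yaw":-0.013,"fingers":0.8}
    - {"delta_pos":[-0.011,0.088,0.465],"yaw":-0.013,"fingers":0.8}
    - {"delta_pos":[-0.011,0.088,0.465],"yaw":-0.013,"fingers":0.8}

```text
clock: 15.8
eef_pos: [0.5128, 0.2586, 0.0627]
tool_rot: [-0.154, 0.988, -0.0, -0.0]
ft_force: [0.1, -0.4, 0.6]
grip_width: 0.0684
grasp_force: 0.0
```

```bash
python3 - <<'E'
from h import *
c=cam('wrist');save(c,'w10.png')
P=cloud(c);ok=c['range_z']>0;m=ok&(np.hypot(P[...,0]-.511,P[...,1]-.258)<.03)&(P[...,2]>.09)&(P[...,2]<.105)&(c['image'].max(2)<90)
p=P[m];print(len(p),cv2.minAreaRect((p[:,:2]*1000).astype(np.float32)))
go(.5122,.2594,.061,107.9)
E
```

```text
4116 ((511.1551818847656, 260.05242919921875), (36.761226654052734, 16.061052322387695), 18.841596603393555)
pose [0.5137 0.2593 0.0639] head 107.76 w 0.0679 t 15.85 F [0.4 0.4 0.9]
delta [0.0046 0.0019 0.0097] yaw -0.003 dist mm 3 deg -0.1
```

jog_arm:
  deltas:
    - {"delta_pos":[0.004,0,0.006],"yaw":-0.012,"fingers":0.8}
    - {"delta_pos":[0.004,0,0.006],"yaw":-0.012,"fingers":0}
    - {"delta_pos":[0.004,0,0.006],"yaw":-0.012,"fingers":0}
    - {"delta_pos":[0.004,0,0.006],"yaw":-0.012,"fingers":0}
    - {"delta_pos":[0.004,0,0.006],"yaw":-0.012,"fingers":0}
    - {"delta_pos":[0.004,0,0.006],"yaw":-0.012,"fingers":0}
    - {"delta_pos":[0.004,0,0.006],"yaw":-0.012,"fingers":0}
    - {"delta_pos":[0.004,0,0.006],"yaw":-0.012,"fingers":0}
    - {"delta_pos":[0.004,0,0.006],"yaw":-0.012,"fingers":0}

```text
clock: 16.75
eef_pos: [0.5113, 0.2597, 0.0614]
tool_rot: [-0.16, 0.987, 0.0, 0.001]
ft_force: [-0.9, 0.1, 5.7]
grip_width: 0.0154
grasp_force: 63.7
```

jog_arm:
  deltas:
    - {"delta_pos":[0,0,-0.05],"yaw":0,"fingers":0}
    - {"delta_pos":[0,0,-0.15],"yaw":0,"fingers":0}
    - {"delta_pos":[0,0,-0.3],"yaw":0,"fingers":0}
    - {"delta_pos":[0,0,-0.4],"yaw":0,"fingers":0}
    - {"delta_pos":[0,0,-0.4],"yaw":0,"fingers":0}
    - {"delta_pos":[0,0,-0.4],"yaw":0,"fingers":0}

```text
clock: 17.35
eef_pos: [0.5104, 0.259, 0.1795]
tool_rot: [-0.16, 0.987, -0.0, -0.001]
ft_force: [0.1, -0.4, -4.8]
grip_width: 0.0155
grasp_force: 62.0
```

```bash
python3 - <<'E'
from h import *
go(J0[0],J0[1],.18,103.6)
E
```

```text
pose [0.5104 0.259  0.1795] head 108.4 w 0.0155 t 17.35 F [ 0.1 -0.4 -4.8]
delta [-0.0432 -0.8    -0.0014] yaw 0.1066 dist mm 240 deg 4.8
```

jog_arm:
  deltas:
    - {"delta_pos":[0,-0.12,0],"yaw":0.05,"fingers":0}
    - {"delta_pos":[-0.01,-0.27,0],"yaw":0.107,"fingers":0}
    - {"delta_pos":[-0.02,-0.42,0],"yaw":0.107,"fingers":0}
    - {"delta_pos":[-0.03,-0.57,0],"yaw":0.107,"fingers":0}
    - {"delta_pos":[-0.04,-0.7,0],"yaw":0.107,"fingers":0}
    - {"delta_pos":[-0.043,-0.79,0],"yaw":0.107,"fingers":0}
    - {"delta_pos":[-0.043,-0.8,0.1],"yaw":0.107,"fingers":0}
    - {"delta_pos":[-0.043,-0.8,0.1],"yaw":0.107,"fingers":0}
    - {"delta_pos":[-0.043,-0.8,0.1],"yaw":0.107,"fingers":0}

```text
clock: 18.25
eef_pos: [0.5962, 0.0356, 0.1473]
tool_rot: [-0.118, 0.993, 0.0, -0.004]
ft_force: [-0.0, 0.4, -2.9]
grip_width: 0.0155
grasp_force: 61.6
```

```bash
python3 - <<'E'
from h import *
c=cam('wrist');pickle.dump(c,open('w11.pkl','wb'));save(c,'w11.png')
go(J0[0],J0[1],.15,103.6)
s=bot.get_obs();e=s['eef_pos']*1000;Q=jig(cloud(c));Q[...,1]-=88;ok=c['range_z']>0;print('tcp socket frame',(jig(s['eef_pos'])-[0,88,0]).round(1))
zt=e[2]+17.6
for nm,a,b,lim in(('handle',zt+14,zt+21,30),('collar top',zt-46,zt-40,30),('collar side',zt-54,zt-45,30),('bar',zt-77,zt-67,30)):
    m=(ok&(Q[...,2]>a)&(Q[...,2]<b)&(abs(Q[...,0])<lim)&(abs(Q[...,1])<lim)).astype(np.uint8);n,l,st,ce=cv2.connectedComponentsWithStats(m)
    for i in range(1,n):
        if st[i,4]>40:
            p=Q[l==i];r=cv2.minAreaRect(p[:,:2].astype(np.float32));print(nm,st[i],np.percentile(p,[1,50,99],axis=0).round(1).tolist(),np.round(r[0],1),np.round(r[1],1),round(r[2],1))
m=ok&(Q[...,2]>48)&(Q[...,2]<53)&(abs(Q[...,0])<60)&(abs(Q[...,1])<45);print('tower',np.percentile(Q[m],[1,99],axis=0).round(1))
E
```

```text
pose [0.5975 0.0361 0.1491] head 103.62 w 0.0154 t 18.3 F [ 0.8 -0.3 -3.8]
delta [-0.0023 -0.0033 -0.0032] yaw 0.0005 dist mm 2 deg 0.0
tcp socket frame [ -0.7   1.  149.1]
handle [ 257  316  119   89 4953] [[-18.9, -12.4, 181.0], [-4.9, 1.1, 183.0], [15.6, 14.8, 187.1]] [-2.9 -3. ] [35.6 38.1] 67.9
collar top [ 273  244   88   61 2556] [[-22.6, -19.3, 120.8], [-11.9, 1.6, 122.1], [6.5, 22.1, 125.9]] [-7.6  1.4] [32.  43.6] 0.7
collar side [276 239  82  34 539] [[-23.5, -18.4, 112.7], [-20.6, 1.2, 118.3], [-10.1, 21.0, 121.6]] [-16.6   1.3] [14.6 40.4] 0.8
bar [308 226  18  14 232] [[-24.0, -3.2, 90.8], [-22.0, 1.5, 96.8], [-18.0, 6.1, 98.4]] [-20.9   1.4] [9.6 6.4] 88.2
tower [[-35.1 -34.7  48.5]
 [ 31.2  34.6  51.6]]
```

View pics/w11.png

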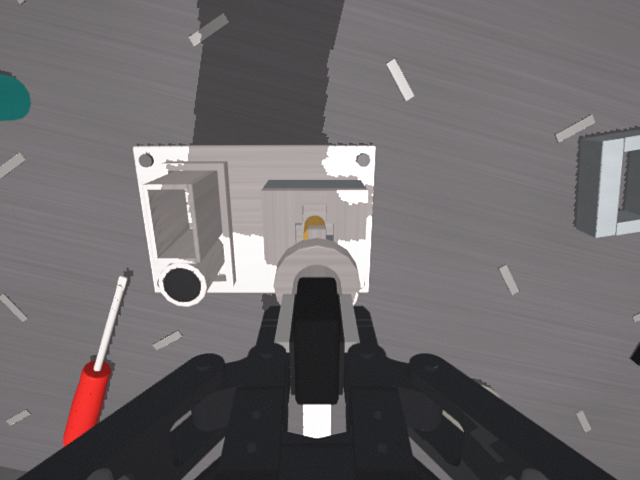

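The wrist view shows the keeper upright in the grip, its collar at (316,270) above the socket and plunger (315,230). The tube (185,225) and pipe (183,285) are seated in the nest.

jog_arm:
  deltas:
    - {"delta_pos":[0,-0.002,0.06],"yaw":0,"fingers":0}
    - {"delta_pos":[0,-0.002,0.1],"yaw":0,"fingers":0}
    - {"delta_pos":[0,-0.002,0.1],"yaw":0,"fingers":0}
    - {"delta_pos":[0,-0.002,0.1],"yaw":0,"fingers":0}
    - {"delta_pos":[0,-0.002,0.1],"yaw":0,"fingers":0}

```text
clock: 18.8
eef_pos: [0.5996, 0.0354, 0.1216]
tool_rot: [-0.118, 0.993, -0.0, 0.001]
ft_force: [-0.9, 0.5, -4.8]
grip_width: 0.0151
grasp_force: 61.6
```

```bash
cat >> h.py <<'E'
def keep(c):
    s=bot.get_obs();e=s['eef_pos']*1000;Q=jig(cloud(c));Q[...,1]-=88;ok=c['range_z']>0;print('tcp socket frame',(jig(s['eef_pos'])-[0,88,0]).round(1))
    zt=e[2]+16
    for nm,a,b in(('collar top',zt-46,zt-41),('collar side',zt-54,zt-46),('bar',zt-76,zt-68)):
        m=ok&(Q[...,2]>a)&(Q[...,2]<b)&(abs(Q[...,0])<30)&(abs(Q[...,1])<28);p=Q[m]
        if nm=='bar': p=p[abs(p[:,1])<9]
        if len(p)>20:print(nm,np.percentile(p,[1,50,99],axis=0).round(1).tolist(),len(p))
        if nm=='collar side' and len(p)>20:
            q=p[p[:,0]<-5];A=np.c_[2*q[:,:2],np.ones(len(q))];x=np.linalg.lstsq(A,(q[:,:2]**2).sum(1),rcond=None)[0];print(' circle',x[:2].round(1),np.sqrt(x[2]+x[0]**2+x[1]**2).round(1))
E
python3 - <<'E'
from h import *
c=cam('wrist');pickle.dump(c,open('w12.pkl','wb'));save(c,'w12.png');keep(c);go(J0[0],J0[1],.118,103.6)
keep(pickle.load(open('w12.pkl','rb'))) if 0 else None
E
```

```text
tcp socket frame [  1.2  -0.3 121.7]
collar top [[-19.6, -20.4, 92.0], [-9.2, 0.5, 96.0], [9.8, 21.1, 96.6]] 2067
collar side [[-20.0, -19.4, 84.5], [-17.6, 0.1, 88.5], [-6.8, 19.8, 91.6]] 316
 circle [2.1 0.3] 21.7
bar [[-20.3, -4.4, 65.0], [-19.9, 0.0, 67.3], [-18.0, 5.1, 69.5]] 50
pose [0.5996 0.0353 0.1217] head 103.6 w 0.0158 t 18.85 F [-0.7  0.1 -3.5]
delta [0.004  0.0011 0.0122] yaw -0.0 dist mm 4 deg -0.0
```

jog_arm:
  deltas:
    - {"delta_pos":[0.008,-0.001,0],"yaw":0,"fingers":0}
    - {"delta_pos":[0.008,-0.001,0.01],"yaw":0,"fingers":0}
    - {"delta_pos":[0.008,-0.001,0.025],"yaw":0,"fingers":0}
    - {"delta_pos":[0.008,-0.001,0.04],"yaw":0,"fingers":0}
    - {"delta_pos":[0.008,-0.001,0.05],"yaw":0,"fingers":0}
    - {"delta_pos":[0.008,-0.001,0.05],"yaw":0,"fingers":0}
    - {"delta_pos":[0.008,-0.001,0.05],"yaw":0,"fingers":0}

```text
clock: 19.55
eef_pos: [0.5966, 0.0341, 0.1054]
tool_rot: [-0.118, 0.993, 0.0, -0.0]
ft_force: [-0.3, -0.4, -4.2]
grip_width: 0.0151
grasp_force: 61.6
```

```bash
python3 - <<'E'
from h import *
c=cam('wrist');pickle.dump(c,open('w13.pkl','wb'));save(c,'w13.png');keep(c);go(J0[0],J0[1],.118,103.6)
E
```

```text
tcp socket frame [ -1.8  -0.8 105.6]
collar top [[-22.7, -20.9, 75.9], [-12.2, 0.1, 79.8], [6.6, 20.5, 80.6]] 2256
collar side [[-23.1, -19.9, 68.5], [-21.1, -0.4, 72.3], [-9.7, 19.3, 75.4]] 315
 circle [-1.1 -0.2] 21.7
bar [[-29.9, -8.9, 48.7], [-26.6, 0.1, 50.1], [-15.6, 9.0, 53.2]] 395
pose [0.5968 0.0341 0.1056] head 103.58 w 0.0154 t 19.6 F [ 0.4 -0.3 -4.4]
delta [-0.006   0.0025 -0.0413] yaw -0.0004 dist mm 13 deg -0.0
```

jog_arm:
  deltas:
    - {"delta_pos":[-0.002,0.001,0.012],"yaw":0,"fingers":0}
    - {"delta_pos":[-0.002,0.001,0.024],"yaw":0,"fingers":0}
    - {"delta_pos":[-0.002,0.001,0.036],"yaw":0,"fingers":0}
    - {"delta_pos":[-0.002,0.001,0.048],"yaw":0,"fingers":0}
    - {"delta_pos":[-0.002,0.001,0.06],"yaw":0,"fingers":0}
    - {"delta_pos":[-0.002,0.001,0.06],"yaw":0,"fingers":0}
    - {"delta_pos":[-0.002,0.001,0.06],"yaw":0,"fingers":0}

```text
clock: 20.3
eef_pos: [0.598, 0.0347, 0.0889]
tool_rot: [-0.118, 0.993, 0.0, 0.001]
ft_force: [-2.1, 0.1, 6.9]
grip_width: 0.0153
grasp_force: 63.6
```

```bash
python3 - <<'E'
from h import *
c=cam('wrist');pickle.dump(c,open('w14.pkl','wb'));save(c,'w14.png');keep(c);go(J0[0],J0[1],.088,103.6)
E
```

```text
tcp socket frame [-0.5 -0.5 89. ]
collar top [[-21.3, -20.7, 59.3], [-11.0, -0.2, 63.3], [7.9, 20.8, 64.0]] 1985
collar side [[-29.5, -27.5, 51.0], [-19.0, -0.5, 52.9], [16.8, 27.1, 58.9]] 580
 circle [-10.   -0.7] 18.1
pose [0.598  0.0347 0.089 ] head 103.58 w 0.0154 t 20.35 F [-1.5  0.6  6.3]
delta [-0.0018  0.0016  0.0032] yaw -0.0003 dist mm 1 deg -0.0
```

jog_arm:
  deltas:
    - {"delta_pos":[-0.001,0.001,0.004],"yaw":0,"fingers":0}
    - {"delta_pos":[-0.001,0.001,0.007],"yaw":0,"fingers":0}
    - {"delta_pos":[-0.001,0.001,0.007],"yaw":0,"fingers":0}
    - {"delta_pos":[-0.001,0.001,0.007],"yaw":0,"fingers":0}

```text
clock: 20.75
eef_pos: [0.5981, 0.0347, 0.0874]
tool_rot: [-0.118, 0.993, -0.0, 0.001]
ft_force: [-3.2, -0.8, 9.6]
grip_width: 0.0153
grasp_force: 64.2
```

jog_arm:
  deltas:
    - {"delta_pos":[0,0,0.003],"yaw":0,"fingers":0}
    - {"delta_pos":[0,0,0.006],"yaw":0,"fingers":0}
    - {"delta_pos":[0,0,0.006],"yaw":0,"fingers":0}

```text
clock: 21.05
eef_pos: [0.5981, 0.0347, 0.0874]
tool_rot: [-0.118, 0.993, -0.0, 0.002]
ft_force: [-6.8, -0.5, 18.2]
grip_width: 0.0153
grasp_force: 66.1
```

jog_arm:
  deltas:
    - {"delta_pos":[0,0,0],"yaw":0.14,"fingers":0}
    - {"delta_pos":[0,0,0],"yaw":0.28,"fingers":0}
    - {"delta_pos":[0,0,0],"yaw":0.42,"fingers":0}
    - {"delta_pos":[0,0,0],"yaw":0.56,"fingers":0}
    - {"delta_pos":[0,0,0],"yaw":0.7,"fingers":0}
    - {"delta_pos":[0,0,0],"yaw":0.84,"fingers":0}
    - {"delta_pos":[0,0,0],"yaw":1.0,"fingers":0}
    - {"delta_pos":[0,0,0],"yaw":1.0,"fingers":0}

```text
clock: 21.85
eef_pos: [0.6004, 0.0343, 0.0874]
tool_rot: [0.272, 0.962, 0.001, 0.004]
ft_force: [-0.7, -2.0, 13.7]
grip_width: 0.0153
grasp_force: 65.2
```

```bash
python3 - <<'E'
from h import *
s=bot.get_obs();print((jig(s['eef_pos'])-[0,88,0]).round(1),s['ft_torque'].round(2));go(.5981,.0347,.0874,13.6)
E
```

```text
[ 1.7 -1.5 87.4] [-0.49  0.36 -0.03]
pose [0.6004 0.0343 0.0874] head 58.43 w 0.0153 t 21.85 F [-0.7 -2.  13.7]
delta [ 0.0073 -0.0028 -0.    ] yaw 0.9962 dist mm 2 deg 44.8
```

jog_arm:
  deltas:
    - {"delta_pos":[0.002,-0.001,0],"yaw":0.14,"fingers":0}
    - {"delta_pos":[0.004,-0.002,0],"yaw":0.28,"fingers":0}
    - {"delta_pos":[0.005,-0.002,0.001],"yaw":0.42,"fingers":0}
    - {"delta_pos":[0.005,-0.002,0.002],"yaw":0.56,"fingers":0}
    - {"delta_pos":[0.005,-0.002,0.002],"yaw":0.7,"fingers":0}
    - {"delta_pos":[0.005,-0.002,0.002],"yaw":0.84,"fingers":0}
    - {"delta_pos":[0.005,-0.002,0.002],"yaw":1.0,"fingers":0}
    - {"delta_pos":[0.005,-0.002,0.002],"yaw":1.0,"fingers":0}
    - {"delta_pos":[0.005,-0.002,0.002],"yaw":1.0,"fingers":0}

```text
clock: 22.75
eef_pos: [0.5996, 0.0344, 0.0875]
tool_rot: [0.619, 0.785, 0.002, 0.004]
ft_force: [-1.4, -2.2, 15.6]
grip_width: 0.0152
grasp_force: 65.5
```

```bash
python3 - <<'E'
from h import *
s=bot.get_obs();print((jig(s['eef_pos'])-[0,88,0]).round(1),s['ft_torque'].round(2),s['joint_vel'].round(3));go(.5981,.0347,.0874,13.6)
c=cam('wrist');save(c,'w15.png');Q=jig(cloud(c));Q[...,1]-=88;ok=c['range_z']>0
m=ok&(abs(Q[...,0])<26)&(abs(Q[...,1])<26)&(Q[...,2]>58.5)&(Q[...,2]<66);p=Q[m];print('collar top',np.percentile(p,[1,50,99],axis=0).round(1).tolist(),len(p))
t=cam('top');Q=jig(cloud(t));Q[...,1]-=88;m=(t['range_z']>0)&(Q[...,2]>78)&(Q[...,2]<92)&(abs(Q[...,0])<50)&(Q[...,1]<-65)&(Q[...,1]>-110)
p=Q[m];print('cross',len(p),cv2.minAreaRect(p[:,:2].astype(np.float32)) if len(p)>5 else '',np.median(p[:,2]))
save(t,'top1.png')
sd=cam('side');a=cv2.resize(cv2.cvtColor(sd['image'][170:350,240:480],cv2.COLOR_RGB2BGR),(720,540),interpolation=cv2.INTER_CUBIC);cv2.imwrite('pics/side1.png',a)
E
```

```text
[ 0.9 -1.2 87.5] [-0.57  0.23 -0.11] [ 0.001  0.001 -0.    -0.    -0.    -0.002]
pose [0.5996 0.0344 0.0875] head 13.53 w 0.0152 t 22.75 F [-1.4 -2.2 15.6]
delta [ 0.0023 -0.0045  0.0003] yaw -0.0016 dist mm 2 deg -0.1
collar top [[-18.9, -8.6, 58.9], [1.6, 9.8, 62.0], [22.4, 20.5, 65.2]] 2669
cross 0  nan
  return _methods._mean(a, axis=axis, dtype=dtype,
  ret = ret.dtype.type(ret / rcount)
```

View pics/side1.png

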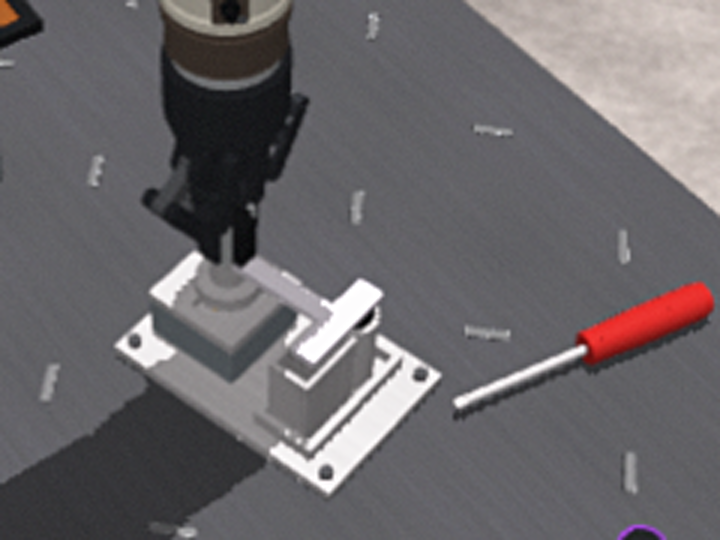

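The side crop shows the keeper flush on the tower at (228,290), with its cross piece (345,320) over the tube and pipe. The collar top measures 62.0 mm, which is fully home, and it is held with a 15 N push. Handing in.

```bash
python3 -c "
from workcell import bot
print(bot.job_done())"
```

```text
the job is handed in; nothing more can be done
None
```

The job is handed in, with no verdict returned: both offcuts are seated in the nest, and the keeper is pressed flush, turned a quarter turn clockwise over them and still gripped at the handle.

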